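# Draw a gas strut out of a cut-open oil tin

### The arm

A 6-joint arm with a two-finger parallel gripper is mounted at the origin on the work surface. World frame = base frame: x ahead of the robot, y to its left, z up, the work surface at z = 0. Lengths are in m, angles in degrees, forces in N, time in s.
With the tool pointing down it reaches from about 0.4 to 0.825 m from the base axis. Payload 7 kg.
Tool frame: the origin (TCP) lies midway between the tips of the shut fingers; the grasp point (between the pads) lies bot.tcp_to_grasp behind it (bot.tcp_to_grasp is the distance from the TCP to the grasp point, in m); z points along the fingers, y is the direction in which the jaws open and shut (so a half turn about z gives the same grasp; the last joint's range is limited). The gripper opens to 88 mm and grips with 3 to 60 N. Pads are 19 mm wide; open, the fingers measure 130 mm over their backs; the gripper's body (78 mm by 193 mm) begins 47 mm behind the grasp point.
Start: joints at [-48.008, 20.546, 0.682, 0, -70.136, -16.507], TCP at [0.29, -0.609, 0.227] pointing down, gripper open.
Joint ranges: [-176.03, 176.03], [-82.01, 121.73], [-58.28, 71.71], [-173.87, 95.51], [-174.79, -0.11], [-173.66, 173.66]. Speed limits (degrees/s): [136.94, 136.94, 172.46, 180, 180, 180].

### API

Orientations are given as [roll, pitch, yaw] about the fixed x, y, z axes, in that order (R = Rz(yaw) Ry(pitch) Rx(roll)).
In Python, from plant import sensors, cams, bot gives the robot as it stands.
- The arm moves only by the tool carry_out, never from a script. Its argument "commands" is a list of rows, each an object with "xyz": the shift along the tool's x, y, z normalised to -1 to 1, where 1 is 0.25 m, a list of three; "delta_rot": the turn, a rotation vector about the tool's x, y, z normalised to -1 to 1, where 1 is 30 degrees, a list of three; "grip": the opening in per cent of the stroke, from 0 (shut) to 100 (fully open). A call has 1 to 8 rows; each row is the pose to reach, as a shift and turn from the pose commanded when the call began, along the tool's axes at that moment; what a row does not reach only later rows make up. A row lasts 1/12 s, in which the tool goes at most 41.7 mm and 7.16 degrees, less where a joint would pass 70% of its speed; a pose out of reach is approached as far as the arm can. A call with a number of a shift or a turn outside -1 to 1 is refused whole. A call with a gripper value outside its range is refused whole. The fingers move at their own pace and stop on an object; "grip_force" is the grip in N (left out, the last holds). Time passes only in rows, so rows that repeat a pose let the fingers close. It gives the time, the measured TCP pose, the force and the opening at its end, in the units of the state.
- sensors.observe(): the state, without advancing time (a new reading comes with each control period).
- cams.grab_frame(name): name is "side" or "top"; returns (picture, depth): 384x512x3 uint8, blue, green, red; 384x512 float32, m along the optical axis (not along the pixel's ray), 0 where there is no reading.
- cams.camera_model(name): a dict with "fx", "fy", "cx", "cy" (pixels), "k1" (the pictures are not rectified: a ray, as slopes to the right and down, at radius r is drawn at 1 + k1 r^2 times it, then the intrinsics apply), "pose" (4x4, takes a point from camera to world coordinates). Camera axes: x right, y down, z forward; pixel columns grow to the right and rows downward; lengths in m; the calibration is good to about 2 mm. A picture is of the moment at which its call begins. camera_model takes no time and is no camera call.
- bot.close_job(): hands the job in, once; it reports no verdict.
The state is a dict: "clock": time; "joint_pos": joint angles; "joint_velocities": joint speeds; "tau": joint torques, N m; "ee_pos": TCP position; "tool_rot": TCP orientation; "ft_force": force on the tool from outside, world axes, zero at the start; "ft_torque": the same for the moment, N m; "opening": opening from 0.0 (shut) to 1.0 (fully open).
Only numpy, scipy, OpenCV 4.12 (cv2) and the standard library are available. Lean on these libraries where they do the work, as an engineer would, in place of code of your own. Each camera call takes 0.05 s, during which the arm holds its last target.

### The job

In the spare-parts store somebody has restocked the small-parts cabinet and left its top drawer standing open towards the oil tin: push that drawer fully shut first, so that it is out of the way. Then grip the gas strut in the tin by its black tube (never by the polished rod) and tilt it out diagonally through the tin's mouth, which is shorter than the strut, black tube end first, leaving the tin and everything else on the bench standing where they are. Finish while still holding the strut in the gripper, level and still, about a hand's breadth (10 cm) above the tin's top and touching nothing else, for a colleague to take: do not put it down or let go.

Things in the scene. Friction and masses are not known exactly. Their poses are not given: they have to be found in the camera images.
- top_drawer_handle (a point): Middle of the top drawer's bar handle: a level steel bar, 10 mm thick, 100 mm long along x, 28 mm in front of the drawer front on two posts at its ends, 32 mm below the cabinet's top. The drawer is pushed shut along this point's -y (level); when shut, the bar's middle is 158 mm in front (+y) of the cabinet's origin.
- top_drawer (a joint): How far the top drawer stands open, m: 0 = fully shut against its stop, up to 0.19. A loaded steel drawer on plain runners: about 2 N to move, it stays where it is left.
- cabinet: Grey sheet-steel small-parts cabinet with three green drawer fronts, fixed to the bench, 300 mm wide (x) x 260 mm deep (y) x 228 mm high. Origin: centre of its underside; its front faces its own +y.
- tin: Flat oil tin laid on its broad side, its top cut open to make a parts bin; loose, 2.6 kg with contents. 240 mm (x) x 400 mm (y) x 90 mm high, walls 4 mm. Origin: centre of its underside. Red cap and handle stick out 27 mm from the +y end. A cardboard liner covers the floor, its top 16 mm above the origin. Steel pins lie fixed along the +x wall, beyond x = +94 mm, up to 36 mm high.
- tin_mouth (a point): Centre of the tin's mouth, the rectangular opening in its top, 90 mm above the bench, 22.5 mm towards -y from the tin's middle; axes as the tin's. The mouth is 204 mm wide (x) and 215 mm long (y); beyond it the top is 3 mm sheet, with free space under it inside the tin to 66 mm past the mouth's edge at the -y end and 111 mm past it at the +y end.
- strut_tube (a point): Middle of the black tube of a tailgate gas strut (300 mm, about 0.35 kg), on its axis. It lies on the tin's liner, axis 11 mm above it, along the tin, ends hidden under the top. Along its y axis from here: grey end fitting -120 to -90 mm (towards the tin's -y end), black tube 22 mm thick to +90, polished rod 10 mm thick to +158, grey end fitting to +180. Fittings 14 x 22 mm.
- strut_tube_end (a point): Middle of the end face of the strut's tube end, 120 mm from strut_tube (-y).
- strut_rod_end (a point): Middle of the end face of the strut's rod end, 180 mm from strut_tube (+y).
- strut: The whole strut: origin under its mid-length, on its underside, 11 mm below the axis; axes as for strut_tube.
- strut_rod: The strut's polished rod with its grey end fitting, rigidly fixed to the strut; origin and axes as for strut. Not to be gripped.
- oil_filter: Bystander: orange oil filter canister standing, 76 mm diameter, 92 mm high; origin centre of its underside.
- jug: Bystander: pale blue coolant jug with red cap, 120 x 190 mm, 215 mm high with its handle; origin centre of its underside.
- belt_pulley: Bystander: dark steel belt pulley lying flat, 112 mm diameter, 33 mm high; origin centre of its underside.
- spanner: Bystander: spanner, 190 mm long, lying on the bench in front of the tin; origin under its middle.
- plug_box: Bystander: small white carton 50 x 90 x 45 mm; origin centre of its underside.
- tape: Bystander: roll of tape lying flat, 100 mm diameter, 48 mm high; origin centre of its underside.

How it is judged:
By the outcome, as a careful person would: the job done as asked, in the order asked, and still so for the second after the job is handed in, while the arm keeps its last pose, push and grip.
It also fails if it takes over 61 s, if anything falls off the work surface, if the arm or the gripper's body presses on something with over 40 N, if the wrist force passes 120 N, or if a joint passes its speed limit or range.

## Working session

There is one attempt and no reset: what is moved stays moved. The work goes in short steps, Python scripts to look and compute and a tool call to move; the robot and the scene stay as the last step left them, time stands still between calls to the robot, and variables do not carry over. Pictures are saved under pics/ and viewed, and the job is handed in when it is done.

Besides the shell and the picture viewer there is one more tool, called by a JSON object that holds its "fn" and its "kwargs", one argument or row to a line. carry_out: Moves the arm, as the interface text tells. Its arguments: {"type":"object","properties":{"commands":{"type":"array"},"grip_force":{"type":"number"}},"required":["commands"]}

```bash
ls; mkdir -p pics
python3 - <<'E'
from plant import sensors,cams,bot
import cv2,numpy as np
print(sensors.observe()); print(bot.tcp_to_grasp)
for n in("side","top"):
    p,d=cams.grab_frame(n); cv2.imwrite(f"pics/{n}0.png",p); np.save(f"pics/{n}0.npy",d); print(cams.camera_model(n))
E
```

```text
pics
{'clock': 0.0, 'joint_pos': array([-4.80088631e+01,  2.05920012e+01,  6.32385955e-01, -2.02247077e-02,
       -7.01359460e+01, -1.65066481e+01]), 'joint_velocities': array([-0.1473738 ,  0.05711808, -0.02481406, -0.0765643 , -0.07262591,
        0.0451778 ]), 'tau': array([ 4.31809076e-05, -5.82713163e+01,  2.93057388e+01,  6.99725837e+00,
        6.95041599e-03, -1.42190734e-04]), 'ee_pos': array([ 0.29018321, -0.60888363,  0.22560543]), 'tool_rot': array([ 1.79902975e+02, -8.92537977e-03, -1.54522392e+02]), 'ft_force': array([-0.86283494, -0.21520261,  0.75901993]), 'ft_torque': array([-0.0666302 ,  0.00253225,  0.02115834]), 'opening': 0.9993961849230967}
0.0188
{'fx': 428.07835974164186, 'fy': 428.07835974164186, 'cx': 260.80870237531065, 'cy': 190.08751109539148, 'k1': -0.13374512139102793, 'pose': array([[ 0.88495098,  0.33006387, -0.32851119,  0.93021002],
       [ 0.46559876, -0.61360143,  0.63773904, -0.73431139],
       [ 0.00891969, -0.71732219, -0.69668451,  0.96521685],
       [ 0.        ,  0.        ,  0.        ,  1.        ]])}
{'fx': 475.41384961399666, 'fy': 475.41384961399666, 'cx': 257.5221111780669, 'cy': 190.8616059899537, 'k1': -0.050240730539903904, 'pose': array([[-0.00360803, -0.99233962,  0.12348706,  0.3138985 ],
       [-0.99996814,  0.00445959,  0.00662028,  0.05580135],
       [-0.00712027, -0.12345924, -0.9923241 ,  1.89860013],
       [ 0.        ,  0.        ,  0.        ,  1.        ]])}
```

View pics/side0.png

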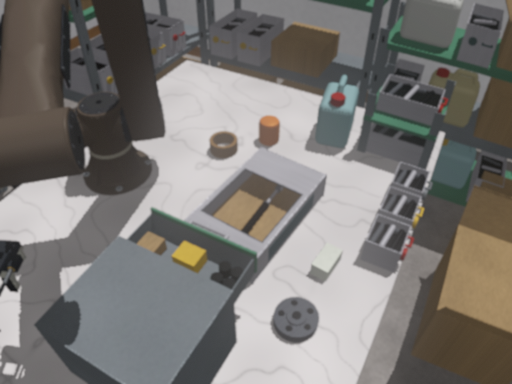

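View pics/top0.png

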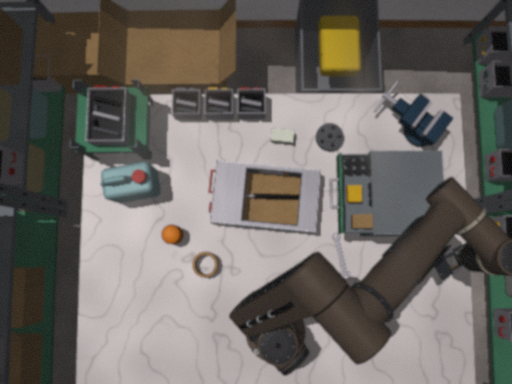

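The side view shows the tin at about (260,205), the open drawer in front of the grey cabinet (its far edge runs (150,212)–(253,265)), and the strut as a dark diagonal at (265,205). The top view shows the tin at (265,197) and the cabinet and drawer at (390,193), with the handle at about (335,193). I'll enlarge these.

Run:
```python
import cv2
p=cv2.imread("pics/top0.png"); cv2.imwrite("pics/top0c.png",cv2.resize(p[140:260,195:355],None,fx=5,fy=5,interpolation=cv2.INTER_CUBIC))
p=cv2.imread("pics/side0.png"); cv2.imwrite("pics/side0c.png",cv2.resize(p[140:290,140:340],None,fx=4,fy=4,interpolation=cv2.INTER_CUBIC))
```

```text
(no output)
```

View pics/top0c.png

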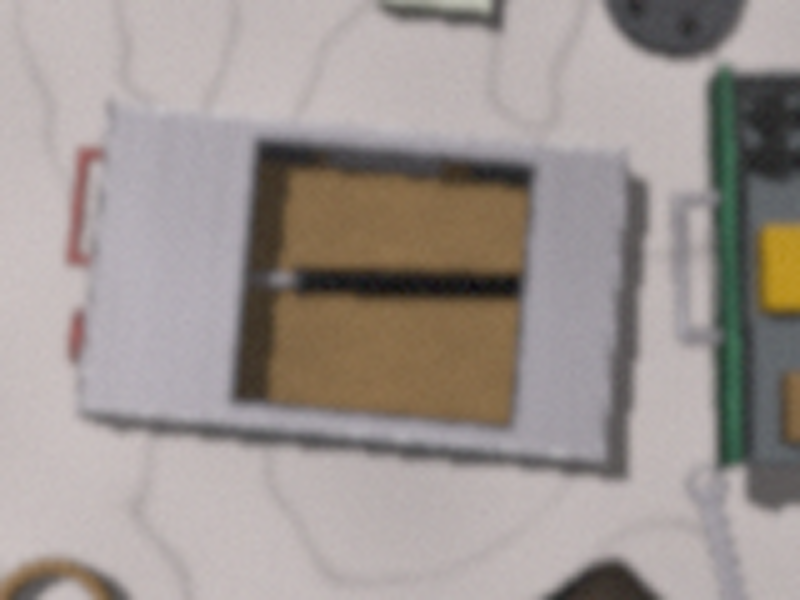

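View pics/side0c.png

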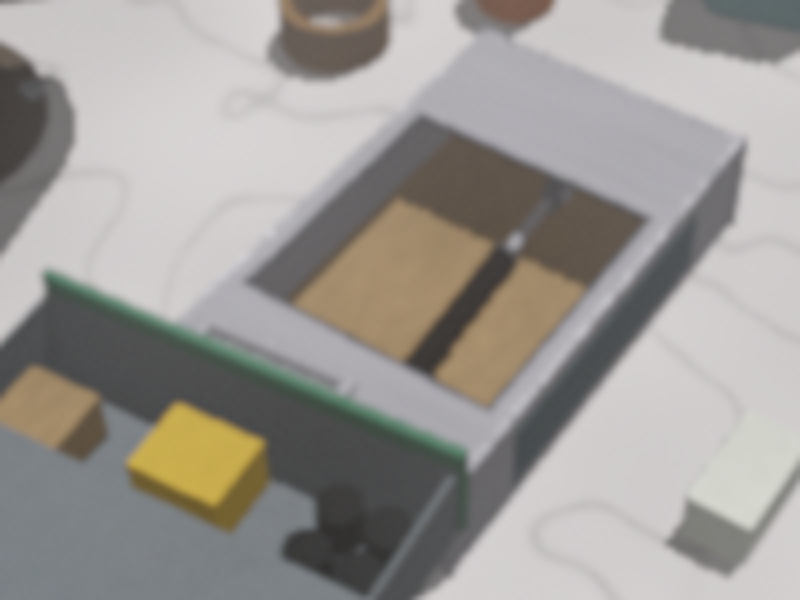

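```bash
cat > h.py <<'E'
import numpy as np,cv2
from plant import cams
def ray(cam,uv):
    m=cams.camera_model(cam); K=np.array([[m['fx'],0,m['cx']],[0,m['fy'],m['cy']],[0,0,1.]])
    q=cv2.undistortPoints(np.array([[uv]],float),K,np.array([m['k1'],0,0,0,0.]))[0,0]
    P=m['pose']; return P[:3,3],P[:3,:3]@np.array([q[0],q[1],1])
def hit(cam,uv,z):
    o,d=ray(cam,uv); return o+d*(z-o[2])/d[2]
def proj(cam,X):
    m=cams.camera_model(cam); P=m['pose']; c=P[:3,:3].T@(np.array(X,float)-P[:3,3]); a=c[:2]/c[2]; a=a*(1+m['k1']*(a@a)); return np.array([m['fx']*a[0]+m['cx'],m['fy']*a[1]+m['cy']])
def pix(cam,uv,d):
    o,r=ray(cam,uv); return o+r*d
E
python3 - <<'E'
from h import *
np.set_printoptions(precision=4,suppress=True)
T=lambda u,v:((u+.5)/5-.5+195,(v+.5)/5-.5+140)
S=lambda u,v:((u+.5)/4-.5+140,(v+.5)/4-.5+140)
d=np.load("pics/top0.npy"); ds=np.load("pics/side0.npy")
for n,uv,z in [("mouth +x+y",(260,142),.09),("mouth +x-y",(533,160),.09),("mouth -x-y",(512,425),.09),("mouth -x+y",(235,402),.09),("tin+x+y",(108,100),.09),("+x-y",(630,150),.09),("-x-y",(610,462),.09),("-x+y",(80,412),.09),("h1",(683,200),.196),("h2",(690,340),.196),("front1",(722,70),.228),("front2",(732,462),.228),("tube rodside",(298,282),.027),("tube edge",(520,286),.027)]:
    print(n,hit("top",T(*uv),z))
for n,uv,z in [("mouth +y-x",(422,115),.09),("+y+x",(648,218),.09),("-y+x",(490,408),.09),("-y-x",(247,282),.09),("tube rodside",(513,247),.027),("tube edge",(420,365),.027)]:
    print("side",n,hit("side",S(*uv),z))
# depth checks
for uv in [(150,250),(570,300),(400,285),(400,200)]:
    u,v=T(*uv); print("depth",uv,pix("top",(u,v),d[int(round(v)),int(round(u))]))
for u,v in [(400,190),(430,200),(420,170)]: print("cab",pix("top",(u,v),d[v,u]))
E
```

```text
mouth +x+y [0.628  0.1097 0.09  ]
mouth +x-y [ 0.613  -0.1007  0.09  ]
mouth -x-y [ 0.4091 -0.0817  0.09  ]
mouth -x+y [0.4275 0.1289 0.09  ]
tin+x+y [0.6616 0.2273 0.09  ]
+x-y [ 0.6205 -0.1756  0.09  ]
-x-y [ 0.3807 -0.1557  0.09  ]
-x+y [0.4203 0.247  0.09  ]
h1 [ 0.5657 -0.1997  0.196 ]
h2 [ 0.4639 -0.2024  0.196 ]
front1 [ 0.6548 -0.2251  0.228 ]
front2 [ 0.3751 -0.2252  0.228 ]
tube rodside [0.5263 0.0815 0.027 ]
tube edge [ 0.5224 -0.0943  0.027 ]
side mouth +y-x [0.4298 0.1292 0.09  ]
side +y+x [0.6301 0.1083 0.09  ]
side -y+x [ 0.6106 -0.1027  0.09  ]
side -y-x [ 0.4083 -0.0834  0.09  ]
side tube rodside [0.53   0.0909 0.027 ]
side tube edge [ 0.5251 -0.046   0.027 ]
depth (150, 250) [0.5443 0.1941 0.091 ]
depth (570, 300) [ 0.5046 -0.1276  0.088 ]
depth (400, 285) [0.5225 0.001  0.0372]
depth (400, 200) [0.5922 0.0001 0.023 ]
cab [ 0.5232 -0.4404  0.2231]
cab [ 0.4465 -0.4059  0.6144]
cab [ 0.5947 -0.5148  0.2255]
```

Measured: mouth centre (0.520, 0.014), tin yaw about -5.4°, handle (0.515, -0.201, 0.196), strut tube middle about (0.524, -0.009). Mouth size and depths agree with the given values. Next I need the cabinet's front edge.

Run:
```python
from h import *
p=cv2.imread("pics/top0.png"); cv2.imwrite("pics/top0d.png",cv2.resize(p[140:260,330:460],None,fx=5,fy=5,interpolation=cv2.INTER_CUBIC))
np.set_printoptions(precision=4,suppress=True)
d=np.load("pics/top0.npy")
for v in (158,165,175,190):
    print(v,[np.round(pix("top",(u,v),d[v,u])[1:],3).tolist() for u in range(362,380,2)])
```

```text
158 [[-0.325, 0.144], [-0.332, 0.149], [-0.332, 0.181], [-0.338, 0.187], [-0.353, 0.153], [-0.341, 0.235], [-0.35, 0.227], [-0.358, 0.225], [-0.366, 0.224]]
165 [[-0.322, 0.154], [-0.328, 0.161], [-0.332, 0.177], [-0.339, 0.177], [-0.352, 0.154], [-0.343, 0.223], [-0.349, 0.23], [-0.357, 0.227], [-0.363, 0.23]]
175 [[-0.321, 0.153], [-0.329, 0.151], [-0.336, 0.156], [-0.342, 0.159], [-0.352, 0.149], [-0.342, 0.225], [-0.348, 0.229], [-0.355, 0.228], [-0.362, 0.227]]
190 [[-0.321, 0.145], [-0.328, 0.148], [-0.335, 0.15], [-0.341, 0.155], [-0.344, 0.176], [-0.339, 0.226], [-0.346, 0.228], [-0.353, 0.229], [-0.36, 0.23]]
```

View pics/top0d.png

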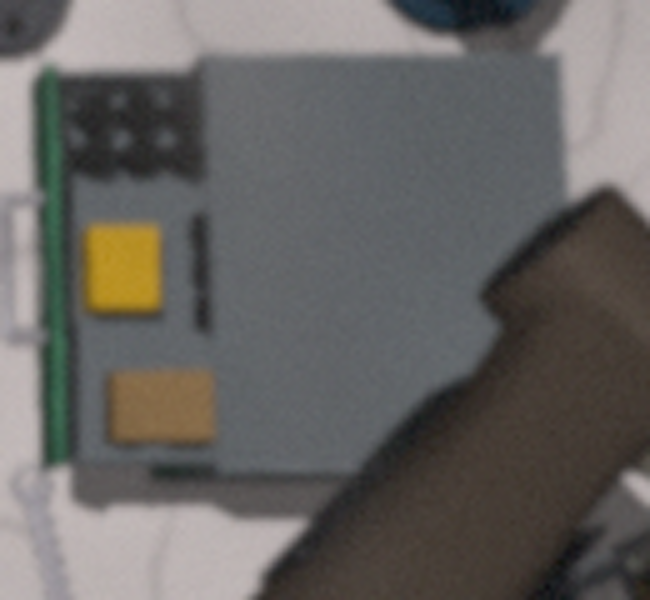

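The cabinet's front edge is at y ≈ -0.338 on the body. Its drawer fronts sit ahead of that, so I expect the handle at about y = -0.30 when shut. The push is about 0.1 m along -y. I'll write the motion helper.

```bash
cat > m.py <<'E'
import numpy as np,json,os
from scipy.spatial.transform import Rotation as R
np.set_printoptions(precision=4,suppress=True)
F='cmd.json'
def load():
    if os.path.exists(F):
        j=json.load(open(F)); return np.array(j['p']),R.from_matrix(np.array(j['R']))
    return np.array([.29,-.609,.227]),R.from_euler('xyz',[180,0,-154.515],degrees=True)
def apply(xyz,rot):   # record a sent final row
    p,r=load(); p2=p+r.apply(np.array(xyz)*.25); r2=r*R.from_rotvec(np.array(rot)*np.pi/6)
    json.dump({'p':p2.tolist(),'R':r2.as_matrix().tolist()},open(F,'w')); return p2,r2
def rel(p2,eul):
    p,r=load(); t=R.from_euler('xyz',eul,degrees=True) if len(eul)==3 else eul
    return r.inv().apply(np.array(p2)-p)/.25,(r.inv()*t).as_rotvec()/(np.pi/6)
E
python3 - <<'E'
from m import *
print(rel([.40,-.40,.33],[180,0,-124.5]))
E
```

```text
(array([-0.7569,  0.5653, -0.412 ]), array([ 0.    ,  0.    , -1.0005]))
```

{"fn": "carry_out", "kwargs": {
  "commands": [
    {"xyz": [0, 0, -0.3], "delta_rot": [0, 0, 0], "grip": 0},
    {"xyz": [0, 0, -0.41], "delta_rot": [0, 0, -0.2], "grip": 0},
    {"xyz": [0, 0, -0.41], "delta_rot": [0, 0, -0.4], "grip": 0},
    {"xyz": [-0.76, 0.57, -0.41], "delta_rot": [0, 0, -1], "grip": 0},
    {"xyz": [-0.76, 0.57, -0.41], "delta_rot": [0, 0, -1], "grip": 0},
    {"xyz": [-0.76, 0.57, -0.41], "delta_rot": [0, 0, -1], "grip": 0},
    {"xyz": [-0.76, 0.57, -0.41], "delta_rot": [0, 0, -1], "grip": 0},
    {"xyz": [-0.76, 0.57, -0.41], "delta_rot": [0, 0, -1], "grip": 0}
  ]
}}

```text
clock: 0.77
ee_pos: [0.3873, -0.4229, 0.3287]
tool_rot: [180.0, 0.0, -124.5]
ft_force: [2.5, -0.2, -0.0]
opening: 0.451
```

{"fn": "carry_out", "kwargs": {
  "commands": [
    {"xyz": [0, 0, 0], "delta_rot": [0, 0, 0], "grip": 0},
    {"xyz": [0, 0, 0], "delta_rot": [0, 0, 0], "grip": 0}
  ]
}}

```text
clock: 0.93
ee_pos: [0.3882, -0.4228, 0.3294]
tool_rot: [-180.0, 0.0, -124.3]
ft_force: [-1.0, 0.2, 0.1]
opening: 0.306
```

Run:
```python
from m import *
from plant import sensors
o=sensors.observe(); print(o['ee_pos'],o['tool_rot'])
p=o['ee_pos'];json.dump({'p':p.tolist(),'R':R.from_euler('xyz',[180,0,-124.515],degrees=True).as_matrix().tolist()},open(F,'w'))
print(rel([.512,-.165,.31],[180,0,-94.5]))
```

```text
[ 0.3882 -0.4228  0.3294] [-179.9719    0.014  -124.2854]
(array([-1.1304,  0.1764,  0.0775]), array([ 0.    ,  0.    , -1.0005]))
```

{"fn": "carry_out", "kwargs": {
  "commands": [
    {"xyz": [-1, 0.18, 0.08], "delta_rot": [0, 0, -1], "grip": 0},
    {"xyz": [-1, 0.18, 0.08], "delta_rot": [0, 0, -1], "grip": 0},
    {"xyz": [-1, 0.18, 0.08], "delta_rot": [0, 0, -1], "grip": 0},
    {"xyz": [-1, 0.18, 0.08], "delta_rot": [0, 0, -1], "grip": 0},
    {"xyz": [-1, 0.18, 0.08], "delta_rot": [0, 0, -1], "grip": 0},
    {"xyz": [-1, 0.18, 0.08], "delta_rot": [0, 0, -1], "grip": 0},
    {"xyz": [-1, 0.18, 0.08], "delta_rot": [0, 0, -1], "grip": 0},
    {"xyz": [-1, 0.18, 0.08], "delta_rot": [0, 0, -1], "grip": 0}
  ]
}}

```text
clock: 1.6
ee_pos: [0.4923, -0.192, 0.3084]
tool_rot: [179.9, 0.0, -94.4]
ft_force: [0.1, 0.1, 0.3]
opening: 0.006
```

```bash
cat >> m.py <<'E'
from plant import sensors
def cur():
    o=sensors.observe(); return o['ee_pos'],R.from_euler('xyz',o['tool_rot'],degrees=True)
def rel(p2,eul):
    p,r=cur(); t=R.from_euler('xyz',eul,degrees=True) if not isinstance(eul,R) else eul
    return r.inv().apply(np.array(p2)-p)/.25,(r.inv()*t).as_rotvec()/(np.pi/6)
E
python3 - <<'E'
from m import *
print(sensors.observe()['ee_pos'],sensors.observe()['tool_rot'])
print(rel([.515,-.163,.30],[180,0,-89]))
print(rel([.515,-.163,.187],[180,0,-89]))
E
```

```text
[ 0.4923 -0.192   0.3084] [179.926    0.0047 -94.3703]
(array([-0.1226, -0.0817,  0.0334]), array([ 0.0025,  0.0003, -0.179 ]))
(array([-0.1225, -0.0822,  0.4854]), array([ 0.0025,  0.0003, -0.179 ]))
```

{"fn": "carry_out", "kwargs": {
  "commands": [
    {"xyz": [-0.12, -0.08, 0.03], "delta_rot": [0, 0, -0.18], "grip": 0},
    {"xyz": [-0.12, -0.08, 0.03], "delta_rot": [0, 0, -0.18], "grip": 0},
    {"xyz": [-0.12, -0.08, 0.2], "delta_rot": [0, 0, -0.18], "grip": 0},
    {"xyz": [-0.12, -0.08, 0.35], "delta_rot": [0, 0, -0.18], "grip": 0},
    {"xyz": [-0.12, -0.08, 0.48], "delta_rot": [0, 0, -0.18], "grip": 0},
    {"xyz": [-0.12, -0.08, 0.48], "delta_rot": [0, 0, -0.18], "grip": 0},
    {"xyz": [-0.12, -0.08, 0.48], "delta_rot": [0, 0, -0.18], "grip": 0}
  ]
}}

```text
clock: 2.18
ee_pos: [0.5129, -0.1666, 0.1883]
tool_rot: [179.8, -0.0, -89.2]
ft_force: [0.5, 0.1, 1.1]
opening: 0.003
```

Run:
```python
from plant import sensors,cams
import cv2
p,d=cams.grab_frame("side"); cv2.imwrite("pics/side1.png",cv2.resize(p[80:300,90:340],None,fx=3,fy=2.7))
```

```text
(no output)
```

View pics/side1.png

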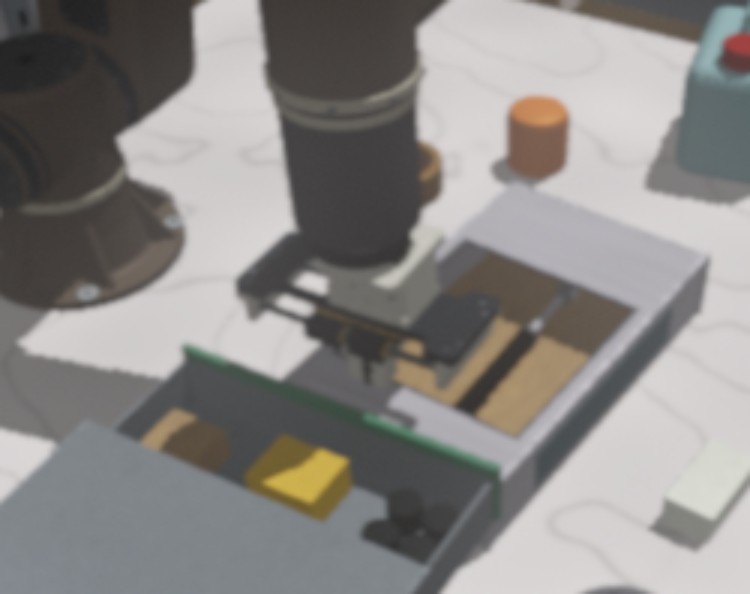

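The gripper sits in front of the drawer, with the closed fingers at (370,370) and the bar just below. The wide body runs along x, as I assumed. I'll push along -y (tool +x).

{"fn": "carry_out", "kwargs": {
  "commands": [
    {"xyz": [0.06, 0, 0], "delta_rot": [0, 0, 0], "grip": 0},
    {"xyz": [0.1, 0, 0], "delta_rot": [0, 0, 0], "grip": 0},
    {"xyz": [0.15, 0, 0], "delta_rot": [0, 0, 0], "grip": 0},
    {"xyz": [0.2, 0, 0], "delta_rot": [0, 0, 0], "grip": 0},
    {"xyz": [0.25, 0, 0], "delta_rot": [0, 0, 0], "grip": 0},
    {"xyz": [0.3, 0, 0], "delta_rot": [0, 0, 0], "grip": 0},
    {"xyz": [0.3, 0, 0], "delta_rot": [0, 0, 0], "grip": 0}
  ]
}}

```text
clock: 2.82
ee_pos: [0.5157, -0.2425, 0.1904]
tool_rot: [-179.9, -0.1, -89.2]
ft_force: [0.7, -0.7, 0.4]
opening: 0.004
```

{"fn": "carry_out", "kwargs": {
  "commands": [
    {"xyz": [0.04, 0, 0], "delta_rot": [0, 0, 0], "grip": 0},
    {"xyz": [0.08, 0, 0], "delta_rot": [0, 0, 0], "grip": 0},
    {"xyz": [0.11, 0, 0], "delta_rot": [0, 0, 0], "grip": 0},
    {"xyz": [0.14, 0, 0], "delta_rot": [0, 0, 0], "grip": 0}
  ]
}}

```text
clock: 3.15
ee_pos: [0.5156, -0.2757, 0.1894]
tool_rot: [-180.0, -0.0, -89.1]
ft_force: [-0.9, 2.0, 3.4]
opening: 0.007
```

Run:
```python
from plant import sensors,cams
import cv2
p,d=cams.grab_frame("side"); cv2.imwrite("pics/side2.png",cv2.resize(p[140:340,30:280],None,fx=3,fy=3))
print(sensors.observe()['ft_force'])
```

```text
[ 1.08441278 -0.37636808  0.47397797]
```

View pics/side2.png

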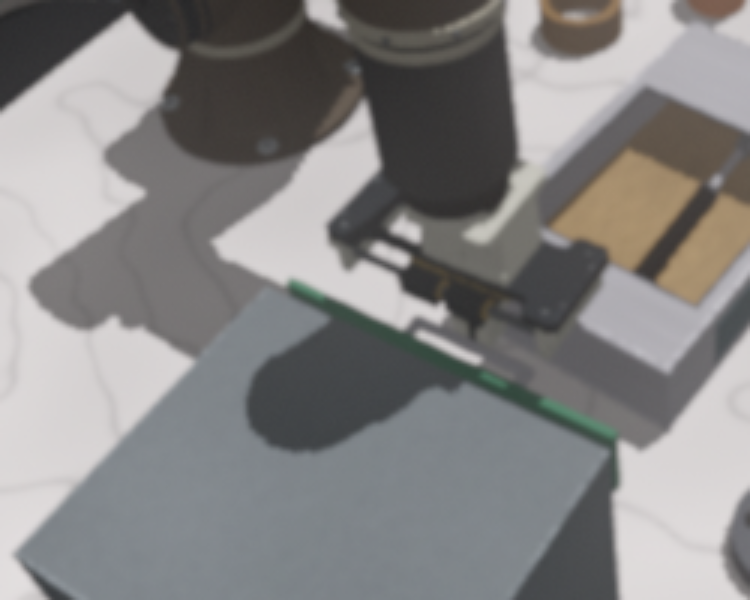

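The drawer front is almost flush with the cabinet. I'll go the last stretch in small steps and watch the force.

{"fn": "carry_out", "kwargs": {
  "commands": [
    {"xyz": [0.01, 0, 0], "delta_rot": [0, 0, 0], "grip": 0},
    {"xyz": [0.02, 0, 0], "delta_rot": [0, 0, 0], "grip": 0},
    {"xyz": [0.02, 0, 0], "delta_rot": [0, 0, 0], "grip": 0}
  ]
}}

```text
clock: 3.45
ee_pos: [0.5157, -0.2802, 0.1889]
tool_rot: [180.0, -0.0, -89.1]
ft_force: [-0.1, 0.4, 0.4]
opening: 0.005
```

{"fn": "carry_out", "kwargs": {
  "commands": [
    {"xyz": [0.01, 0, 0], "delta_rot": [0, 0, 0], "grip": 0},
    {"xyz": [0.015, 0, 0], "delta_rot": [0, 0, 0], "grip": 0},
    {"xyz": [0.015, 0, 0], "delta_rot": [0, 0, 0], "grip": 0}
  ]
}}

```text
clock: 3.7
ee_pos: [0.5157, -0.2836, 0.1889]
tool_rot: [180.0, 0.0, -89.1]
ft_force: [-0.9, 0.2, -0.7]
opening: 0.006
```

{"fn": "carry_out", "kwargs": {
  "commands": [
    {"xyz": [0.01, 0, 0], "delta_rot": [0, 0, 0], "grip": 0},
    {"xyz": [0.015, 0, 0], "delta_rot": [0, 0, 0], "grip": 0},
    {"xyz": [0.015, 0, 0], "delta_rot": [0, 0, 0], "grip": 0}
  ]
}}

```text
clock: 3.95
ee_pos: [0.5158, -0.2876, 0.189]
tool_rot: [180.0, -0.0, -89.1]
ft_force: [-0.4, 1.4, -0.2]
opening: 0.002
```

{"fn": "carry_out", "kwargs": {
  "commands": [
    {"xyz": [0.01, 0, 0], "delta_rot": [0, 0, 0], "grip": 0},
    {"xyz": [0.015, 0, 0], "delta_rot": [0, 0, 0], "grip": 0},
    {"xyz": [0.015, 0, 0], "delta_rot": [0, 0, 0], "grip": 0}
  ]
}}

```text
clock: 4.2
ee_pos: [0.5159, -0.2915, 0.1891]
tool_rot: [180.0, -0.0, -89.1]
ft_force: [-0.8, 1.7, -0.1]
opening: 0.006
```

{"fn": "carry_out", "kwargs": {
  "commands": [
    {"xyz": [0.01, 0, 0], "delta_rot": [0, 0, 0], "grip": 0},
    {"xyz": [0.015, 0, 0], "delta_rot": [0, 0, 0], "grip": 0},
    {"xyz": [0.015, 0, 0], "delta_rot": [0, 0, 0], "grip": 0}
  ]
}}

```text
clock: 4.45
ee_pos: [0.516, -0.2953, 0.1891]
tool_rot: [-180.0, -0.0, -89.1]
ft_force: [0.6, 0.5, -0.7]
opening: 0.002
```

Run:
```python
from plant import sensors,cams
import cv2
p,d=cams.grab_frame("side"); cv2.imwrite("pics/side3.png",cv2.resize(p[190:310,100:250],None,fx=5,fy=5,interpolation=cv2.INTER_CUBIC))
```

```text
(no output)
```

View pics/side3.png

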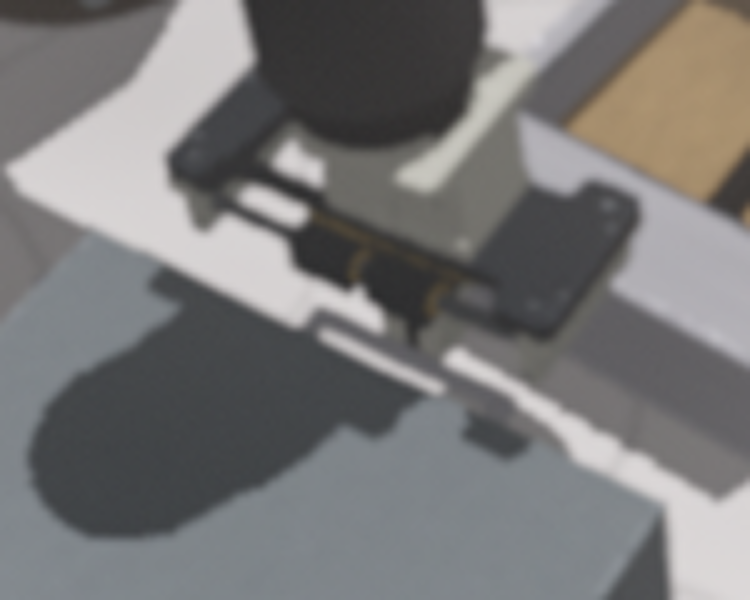

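The green front is no longer visible above the cabinet edge, so it is nearly or fully shut. I'll keep stepping until the force rises.

{"fn": "carry_out", "kwargs": {
  "commands": [
    {"xyz": [0.01, 0, 0], "delta_rot": [0, 0, 0], "grip": 0},
    {"xyz": [0.015, 0, 0], "delta_rot": [0, 0, 0], "grip": 0},
    {"xyz": [0.015, 0, 0], "delta_rot": [0, 0, 0], "grip": 0}
  ]
}}

```text
clock: 4.75
ee_pos: [0.516, -0.2965, 0.189]
tool_rot: [-180.0, 0.2, -89.1]
ft_force: [-0.7, 13.9, 4.4]
opening: 0.006
```

{"fn": "carry_out", "kwargs": {
  "commands": [
    {"xyz": [0.01, 0, 0], "delta_rot": [0, 0, 0], "grip": 0},
    {"xyz": [0.015, 0, 0], "delta_rot": [0, 0, 0], "grip": 0},
    {"xyz": [0.015, 0, 0], "delta_rot": [0, 0, 0], "grip": 0}
  ]
}}

```text
clock: 5.0
ee_pos: [0.516, -0.2969, 0.1889]
tool_rot: [-180.0, 0.5, -89.1]
ft_force: [-2.0, 31.2, 12.3]
opening: 0.001
```

The force rose to 31 N at y = -0.297, which is the stop. I'll back off, go up, and move over the tin while opening.

{"fn": "carry_out", "kwargs": {
  "commands": [
    {"xyz": [-0.1, 0, 0], "delta_rot": [0, 0, 0], "grip": 0},
    {"xyz": [-0.2, 0, -0.05], "delta_rot": [0, 0, 0], "grip": 0},
    {"xyz": [-0.4, 0, -0.15], "delta_rot": [0, 0, 0.1], "grip": 30},
    {"xyz": [-0.6, 0, -0.15], "delta_rot": [0, 0, 0.21], "grip": 100},
    {"xyz": [-0.75, 0, -0.15], "delta_rot": [0, 0, 0.21], "grip": 100},
    {"xyz": [-0.9, 0, -0.15], "delta_rot": [0, 0, 0.21], "grip": 100},
    {"xyz": [-1, 0, -0.15], "delta_rot": [0, 0, 0.21], "grip": 100},
    {"xyz": [-1, 0, -0.15], "delta_rot": [0, 0, 0.21], "grip": 100}
  ]
}}

```text
clock: 5.67
ee_pos: [0.5128, -0.0476, 0.2274]
tool_rot: [-179.9, 0.1, -95.2]
ft_force: [0.1, -0.5, -0.8]
opening: 0.396
```

Run:
```python
from m import *
from h import *
for n in("side","top"):
    p,d=cams.grab_frame(n); cv2.imwrite(f"pics/{n}4.png",p); np.save(f"pics/{n}4.npy",d)
o=sensors.observe();print(o['ee_pos'],o['tool_rot'],o['ft_force'],o['opening'])
p=cv2.imread("pics/top4.png"); cv2.imwrite("pics/top4c.png",cv2.resize(p[130:260,195:355],None,fx=4.5,fy=4.5,interpolation=cv2.INTER_CUBIC))
p=cv2.imread("pics/side4.png"); cv2.imwrite("pics/side4c.png",cv2.resize(p[140:340,20:340],None,fx=2.5,fy=2.5,interpolation=cv2.INTER_CUBIC))
```

```text
[ 0.5127 -0.051   0.2271] [-179.9243    0.0016  -95.209 ] [ 0.2045 -0.4443 -0.0219] 0.4909041284291156
```

View pics/top4c.png

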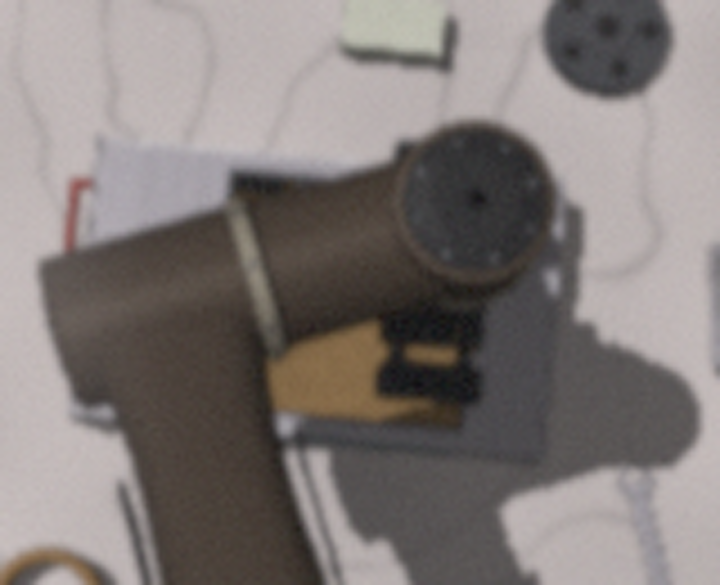

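View pics/side4c.png

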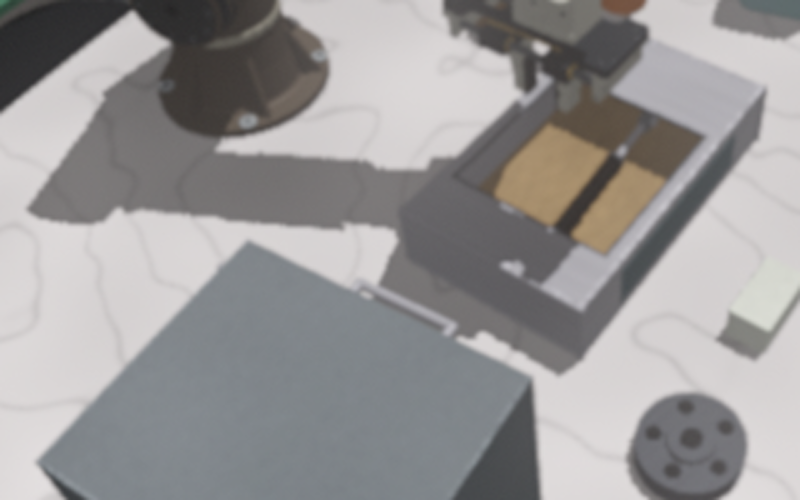

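The drawer is shut: only its bar shows, at (405,305). The tin is undisturbed, and the gripper sits above the mouth's -x/+y part from this view. Now I'll align over the strut, centred in the mouth so the body clears the lips.

Run:
```python
from m import *
print(rel([.5174,-.010,.13],[180,0,-95.4]))
```

```text
(array([-0.1652, -0.0034,  0.3884]), array([-0.0025,  0.0001,  0.0064]))
```

{"fn": "carry_out", "kwargs": {
  "commands": [
    {"xyz": [-0.165, -0.003, 0.1], "delta_rot": [-0.002, 0, 0.006], "grip": 100},
    {"xyz": [-0.165, -0.003, 0.24], "delta_rot": [-0.002, 0, 0.006], "grip": 100},
    {"xyz": [-0.165, -0.003, 0.34], "delta_rot": [-0.002, 0, 0.006], "grip": 100},
    {"xyz": [-0.165, -0.003, 0.39], "delta_rot": [-0.002, 0, 0.006], "grip": 100},
    {"xyz": [-0.165, -0.003, 0.39], "delta_rot": [-0.002, 0, 0.006], "grip": 100},
    {"xyz": [-0.165, -0.003, 0.39], "delta_rot": [-0.002, 0, 0.006], "grip": 100},
    {"xyz": [-0.165, -0.003, 0.39], "delta_rot": [-0.002, 0, 0.006], "grip": 100}
  ]
}}

```text
clock: 6.35
ee_pos: [0.5179, -0.0122, 0.1302]
tool_rot: [-180.0, 0.0, -95.6]
ft_force: [0.3, -0.0, 0.7]
opening: 0.982
```

Run:
```python
from m import *
from h import *
p,d=cams.grab_frame("side"); cv2.imwrite("pics/side5.png",cv2.resize(p[100:270,160:350],None,fx=4,fy=3.5,interpolation=cv2.INTER_CUBIC))
p,d=cams.grab_frame("top"); cv2.imwrite("pics/top5.png",cv2.resize(p[130:260,195:355],None,fx=4.5,fy=4.5,interpolation=cv2.INTER_CUBIC))
o=sensors.observe();print(o['ee_pos'],o['tool_rot'],o['ft_force'],o['opening'])
print(rel([.5174,-.010,.13],[180,0,-95.4]))
```

```text
[ 0.5179 -0.0118  0.1304] [-179.9262    0.0439  -95.6374] [0.105  0.0144 0.0305] 0.9930013892894305
(array([-0.007 ,  0.0026,  0.0017]), array([-0.0025,  0.0015, -0.0079]))
```

View pics/side5.png

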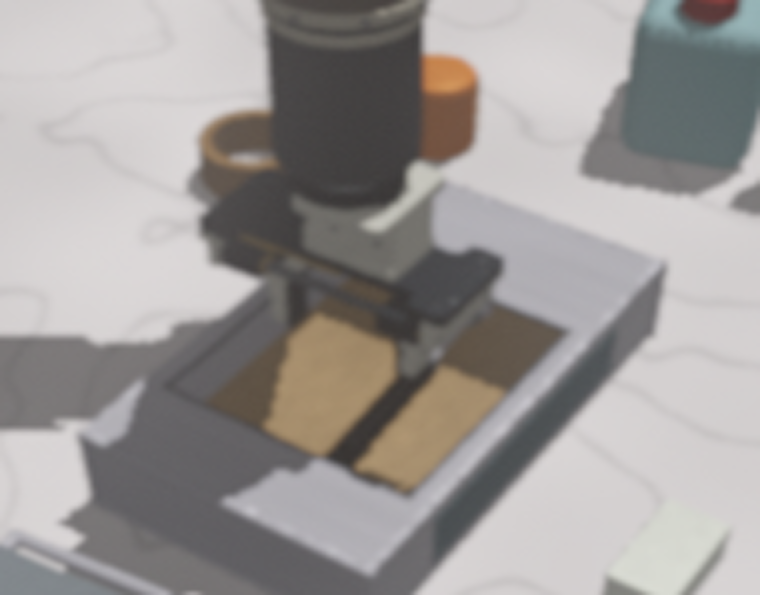

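View pics/top5.png

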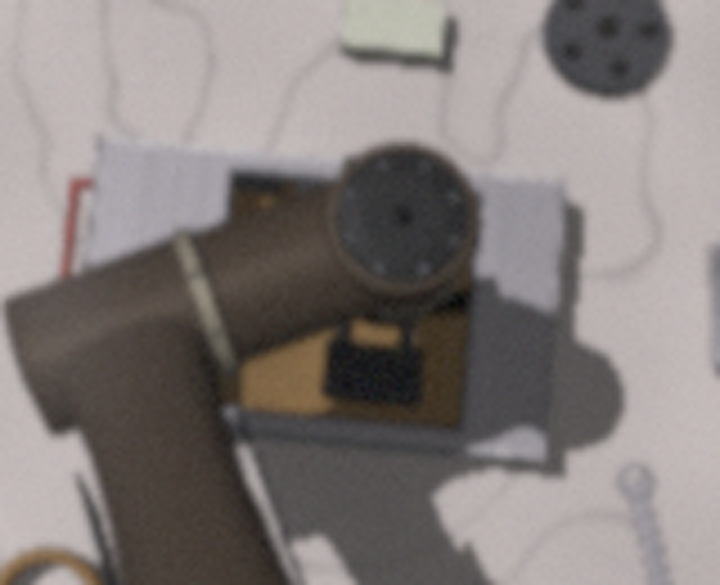

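The body sits inside the mouth outline and the fingers straddle the black tube (a finger at (410,360) beside it). I'll descend slowly.

{"fn": "carry_out", "kwargs": {
  "commands": [
    {"xyz": [-0.007, 0.003, 0.1], "delta_rot": [-0.002, 0, -0.008], "grip": 100},
    {"xyz": [-0.007, 0.003, 0.2], "delta_rot": [-0.002, 0, -0.008], "grip": 100},
    {"xyz": [-0.007, 0.003, 0.28], "delta_rot": [-0.002, 0, -0.008], "grip": 100},
    {"xyz": [-0.007, 0.003, 0.34], "delta_rot": [-0.002, 0, -0.008], "grip": 100},
    {"xyz": [-0.007, 0.003, 0.37], "delta_rot": [-0.002, 0, -0.008], "grip": 100},
    {"xyz": [-0.007, 0.003, 0.39], "delta_rot": [-0.002, 0, -0.008], "grip": 100},
    {"xyz": [-0.007, 0.003, 0.39], "delta_rot": [-0.002, 0, -0.008], "grip": 100}
  ]
}}

```text
clock: 7.03
ee_pos: [0.5164, -0.0097, 0.0316]
tool_rot: [179.9, -0.0, -95.4]
ft_force: [-0.2, -0.6, 0.1]
opening: 1.002
```

{"fn": "carry_out", "kwargs": {
  "commands": [
    {"xyz": [0, 0, 0.01], "delta_rot": [0, 0, 0], "grip": 100},
    {"xyz": [0, 0, 0.02], "delta_rot": [0, 0, 0], "grip": 100},
    {"xyz": [0, 0, 0.02], "delta_rot": [0, 0, 0], "grip": 100}
  ]
}}

```text
clock: 7.28
ee_pos: [0.5165, -0.0095, 0.0269]
tool_rot: [179.9, 0.0, -95.4]
ft_force: [-0.4, 1.2, 0.4]
opening: 1.001
```

Run:
```python
from m import *
from h import *
p,d=cams.grab_frame("side"); cv2.imwrite("pics/side6.png",cv2.resize(p[120:250,190:320],None,fx=6,fy=4.6,interpolation=cv2.INTER_CUBIC))
```

```text
(no output)
```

View pics/side6.png

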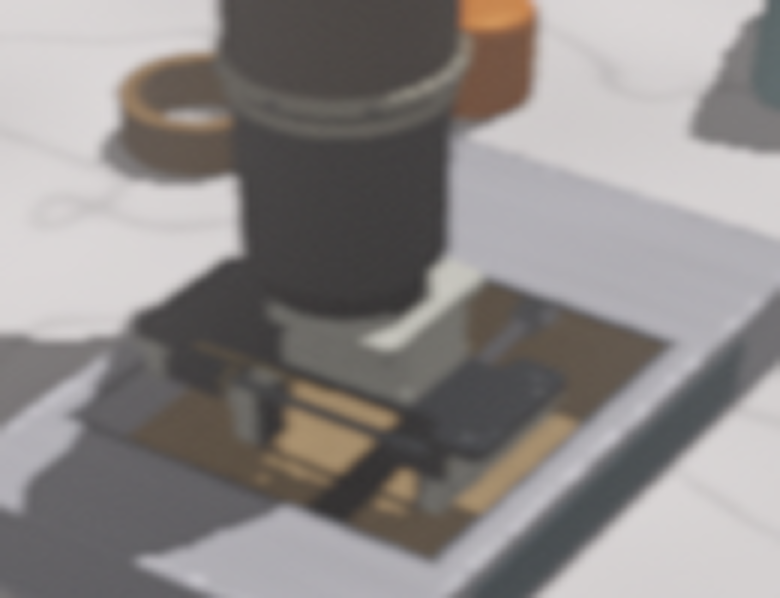

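{"fn": "carry_out", "kwargs": {
  "commands": [
    {"xyz": [0, 0, 0.01], "delta_rot": [0, 0, 0], "grip": 100},
    {"xyz": [0, 0, 0.01], "delta_rot": [0, 0, 0], "grip": 100}
  ]
}}

```text
clock: 7.5
ee_pos: [0.5162, -0.0096, 0.024]
tool_rot: [179.9, 0.0, -95.4]
ft_force: [-0.5, 0.3, -0.3]
opening: 1.001
```

{"fn": "carry_out", "kwargs": {
  "commands": [
    {"xyz": [0, 0, 0.01], "delta_rot": [0, 0, 0], "grip": 100},
    {"xyz": [0, 0, 0.01], "delta_rot": [0, 0, 0], "grip": 100}
  ]
}}

```text
clock: 7.67
ee_pos: [0.516, -0.0097, 0.0212]
tool_rot: [179.9, -0.0, -95.4]
ft_force: [-0.5, 1.2, -0.6]
opening: 1.003
```

No contact so far. I'll close with moderate force first, then harder.

{"fn": "carry_out", "kwargs": {
  "commands": [
    {"xyz": [0, 0, 0], "delta_rot": [0, 0, 0], "grip": 15},
    {"xyz": [0, 0, 0], "delta_rot": [0, 0, 0], "grip": 0},
    {"xyz": [0, 0, 0], "delta_rot": [0, 0, 0], "grip": 0},
    {"xyz": [0, 0, 0], "delta_rot": [0, 0, 0], "grip": 0},
    {"xyz": [0, 0, 0], "delta_rot": [0, 0, 0], "grip": 0},
    {"xyz": [0, 0, 0], "delta_rot": [0, 0, 0], "grip": 0},
    {"xyz": [0, 0, 0], "delta_rot": [0, 0, 0], "grip": 0},
    {"xyz": [0, 0, 0], "delta_rot": [0, 0, 0], "grip": 0}
  ],
  "grip_force": 20
}}

```text
clock: 8.33
ee_pos: [0.5165, -0.0096, 0.0217]
tool_rot: [179.9, 0.0, -95.3]
ft_force: [1.4, 0.3, 1.0]
opening: 0.455
```

{"fn": "carry_out", "kwargs": {
  "commands": [
    {"xyz": [0, 0, 0], "delta_rot": [0, 0, 0], "grip": 0},
    {"xyz": [0, 0, 0], "delta_rot": [0, 0, 0], "grip": 0},
    {"xyz": [0, 0, 0], "delta_rot": [0, 0, 0], "grip": 0},
    {"xyz": [0, 0, 0], "delta_rot": [0, 0, 0], "grip": 0},
    {"xyz": [0, 0, 0], "delta_rot": [0, 0, 0], "grip": 0},
    {"xyz": [0, 0, 0], "delta_rot": [0, 0, 0], "grip": 0}
  ],
  "grip_force": 50
}}

```text
clock: 8.83
ee_pos: [0.5164, -0.0096, 0.0217]
tool_rot: [179.9, 0.0, -95.3]
ft_force: [0.8, 0.4, 1.4]
opening: 0.237
```

{"fn": "carry_out", "kwargs": {
  "commands": [
    {"xyz": [0, 0, -0.02], "delta_rot": [0, 0, 0], "grip": 0},
    {"xyz": [0, 0, -0.05], "delta_rot": [0, 0, 0], "grip": 0},
    {"xyz": [0, 0, -0.08], "delta_rot": [0, 0, 0], "grip": 0},
    {"xyz": [0, 0, -0.11], "delta_rot": [0, 0, 0], "grip": 0},
    {"xyz": [0, 0, -0.12], "delta_rot": [0, 0, 0], "grip": 0},
    {"xyz": [0, 0, -0.12], "delta_rot": [0, 0, 0], "grip": 0}
  ]
}}

```text
clock: 9.33
ee_pos: [0.5168, -0.0095, 0.0527]
tool_rot: [180.0, 0.0, -95.4]
ft_force: [-0.5, 0.2, -2.8]
opening: 0.24
```

Run:
```python
from m import *
from h import *
p,d=cams.grab_frame("side"); cv2.imwrite("pics/side7.png",cv2.resize(p[120:260,190:330],None,fx=5.5,fy=4.2,interpolation=cv2.INTER_CUBIC))
p,d=cams.grab_frame("top"); cv2.imwrite("pics/top7.png",cv2.resize(p[140:260,195:345],None,fx=5,fy=5,interpolation=cv2.INTER_CUBIC))
o=sensors.observe(); print(o['opening'],o['ft_force'],o['ft_torque'])
```

```text
0.24239122084055453 [-0.6681  0.2687 -2.9222] [-0.0583  0.0923  0.0678]
```

View pics/side7.png

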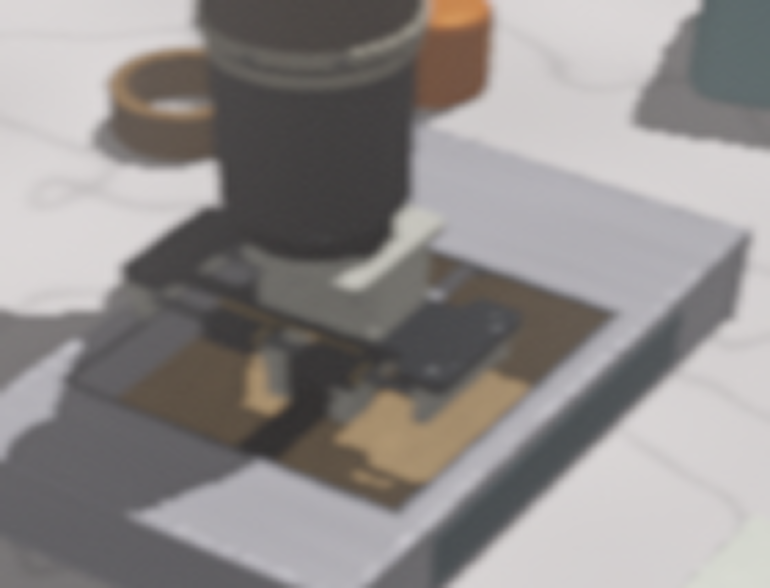

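View pics/top7.png

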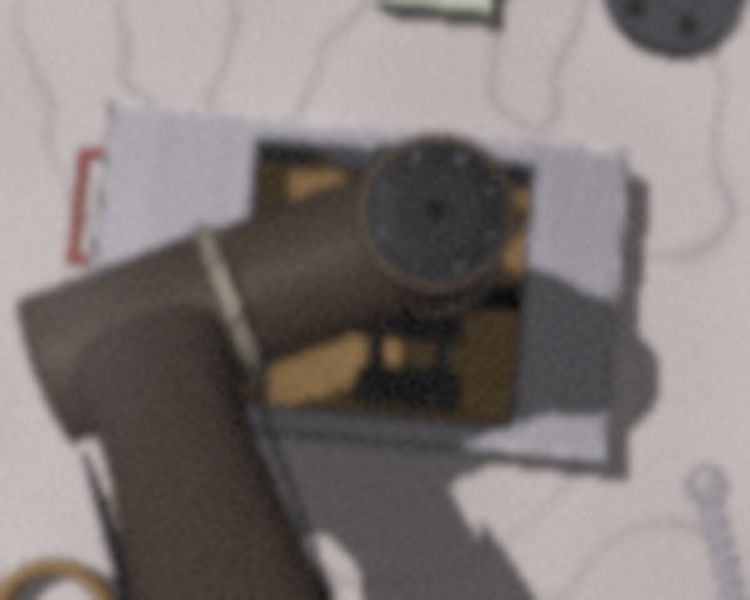

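The strut is held with the weight at about 3 N and opening 0.24 (a 22 mm tube is 0.25). It is level below the sheet and the tin hasn't moved. Next I'll slide 45 mm towards the tin's +y.

{"fn": "carry_out", "kwargs": {
  "commands": [
    {"xyz": [-0.04, 0, 0], "delta_rot": [0, 0, 0], "grip": 0},
    {"xyz": [-0.08, 0, 0], "delta_rot": [0, 0, 0], "grip": 0},
    {"xyz": [-0.12, 0, 0], "delta_rot": [0, 0, 0], "grip": 0},
    {"xyz": [-0.15, 0, 0], "delta_rot": [0, 0, 0], "grip": 0},
    {"xyz": [-0.18, 0, 0], "delta_rot": [0, 0, 0], "grip": 0},
    {"xyz": [-0.18, 0, 0], "delta_rot": [0, 0, 0], "grip": 0},
    {"xyz": [-0.18, 0, 0], "delta_rot": [0, 0, 0], "grip": 0}
  ]
}}

```text
clock: 10.02
ee_pos: [0.5204, 0.0358, 0.0514]
tool_rot: [179.9, -0.0, -95.3]
ft_force: [0.7, 1.0, -2.5]
opening: 0.236
```

Run:
```python
from m import *
from h import *
p,d=cams.grab_frame("side"); cv2.imwrite("pics/side8.png",cv2.resize(p[120:260,190:330],None,fx=5.5,fy=4.2,interpolation=cv2.INTER_CUBIC))
o=sensors.observe(); print(o['ee_pos'],o['opening'],o['ft_force'],o['ft_torque'])
```

```text
[0.5202 0.0354 0.0514] 0.23911134901494885 [ 0.5873 -0.5909 -3.0528] [-0.0316  0.1052  0.0148]
```

View pics/side8.png

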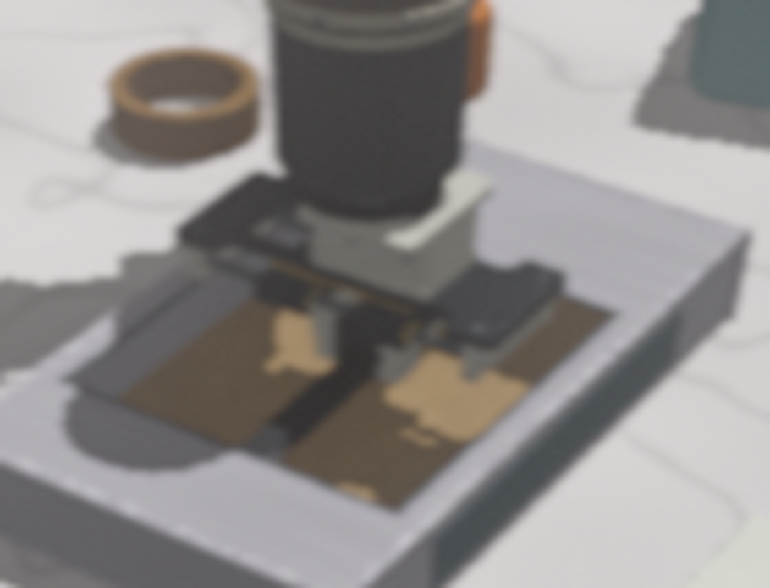

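Run:
```python
from m import *
from h import *
p,d=cams.grab_frame("top"); cv2.imwrite("pics/top8.png",cv2.resize(p[165:230,260:330],None,fx=9,fy=9,interpolation=cv2.INTER_CUBIC))
```

```text
(no output)
```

View pics/top8.png

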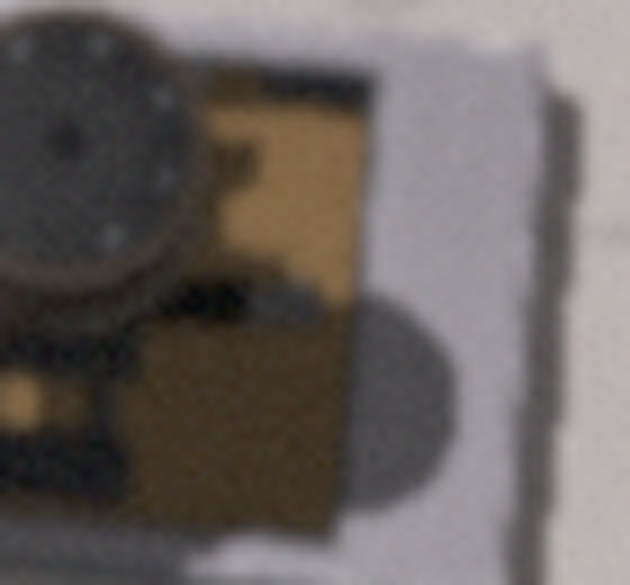

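The fitting end at (322,308) clears the mouth's -y lip at (357,308) by about 14 mm. Now I'll tilt it 20° with a lift.

{"fn": "carry_out", "kwargs": {
  "commands": [
    {"xyz": [0.001, 0, -0.023], "delta_rot": [0, 0.11, 0], "grip": 0},
    {"xyz": [0.003, 0, -0.046], "delta_rot": [0, 0.22, 0], "grip": 0},
    {"xyz": [0.004, 0, -0.07], "delta_rot": [0, 0.33, 0], "grip": 0},
    {"xyz": [0.005, 0, -0.097], "delta_rot": [0, 0.44, 0], "grip": 0},
    {"xyz": [0.006, 0, -0.124], "delta_rot": [0, 0.55, 0], "grip": 0},
    {"xyz": [0.007, 0, -0.15], "delta_rot": [0, 0.67, 0], "grip": 0},
    {"xyz": [0.007, 0, -0.15], "delta_rot": [0, 0.67, 0], "grip": 0},
    {"xyz": [0.007, 0, -0.15], "delta_rot": [0, 0.67, 0], "grip": 0}
  ]
}}

```text
clock: 10.78
ee_pos: [0.5203, 0.0339, 0.0887]
tool_rot: [179.8, -20.0, -95.3]
ft_force: [-0.2, 0.0, -3.4]
opening: 0.24
```

Run:
```python
from m import *
from h import *
p,d=cams.grab_frame("side"); cv2.imwrite("pics/side9.png",cv2.resize(p[100:260,190:330],None,fx=5,fy=3.75,interpolation=cv2.INTER_CUBIC))
o=sensors.observe(); print(o['ee_pos'],o['tool_rot'],o['opening'],o['ft_force'],o['ft_torque'])
```

```text
[0.52   0.0334 0.0886] [179.8293 -20.0213 -95.2976] 0.23537815215111163 [-0.1696  0.5703 -3.0898] [ 1.4051 -0.0308 -0.0534]
```

View pics/side9.png

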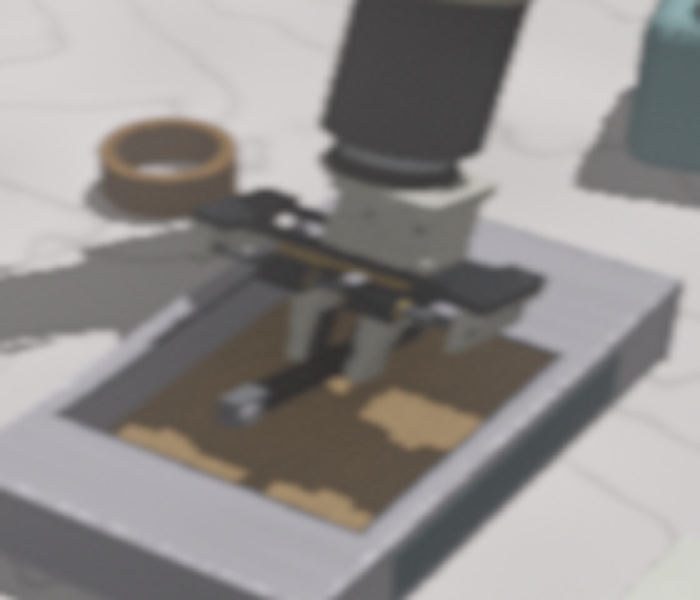

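The tube end is out at (240,400), with no contact forces beyond the weight. I'll pull along the strut axis (tool +x).

{"fn": "carry_out", "kwargs": {
  "commands": [
    {"xyz": [0.06, 0, 0], "delta_rot": [0, 0, 0], "grip": 0},
    {"xyz": [0.13, 0, 0], "delta_rot": [0, 0, 0], "grip": 0},
    {"xyz": [0.2, 0, 0], "delta_rot": [0, 0, 0], "grip": 0},
    {"xyz": [0.27, 0, 0], "delta_rot": [0, 0, 0], "grip": 0},
    {"xyz": [0.34, 0, 0], "delta_rot": [0, 0, 0], "grip": 0},
    {"xyz": [0.41, 0, 0], "delta_rot": [0, 0, 0], "grip": 0},
    {"xyz": [0.47, 0, 0], "delta_rot": [0, 0, 0], "grip": 0},
    {"xyz": [0.47, 0, 0], "delta_rot": [0, 0, 0], "grip": 0}
  ]
}}

```text
clock: 11.5
ee_pos: [0.5091, -0.0792, 0.1304]
tool_rot: [179.9, -20.0, -95.5]
ft_force: [-0.5, 0.1, -2.5]
opening: 0.239
```

Run:
```python
from m import *
from h import *
p,d=cams.grab_frame("side"); cv2.imwrite("pics/side10.png",cv2.resize(p[90:280,160:340],None,fx=4,fy=3.1,interpolation=cv2.INTER_CUBIC))
o=sensors.observe(); print(o['ee_pos'],o['tool_rot'],o['opening'],o['ft_force'],o['ft_torque'])
```

```text
[ 0.5095 -0.0782  0.13  ] [179.9248 -20.0286 -95.4895] 0.23685499120595604 [ 0.0181  0.8054 -3.2621] [ 1.5182 -0.0457 -0.0213]
```

View pics/side10.png

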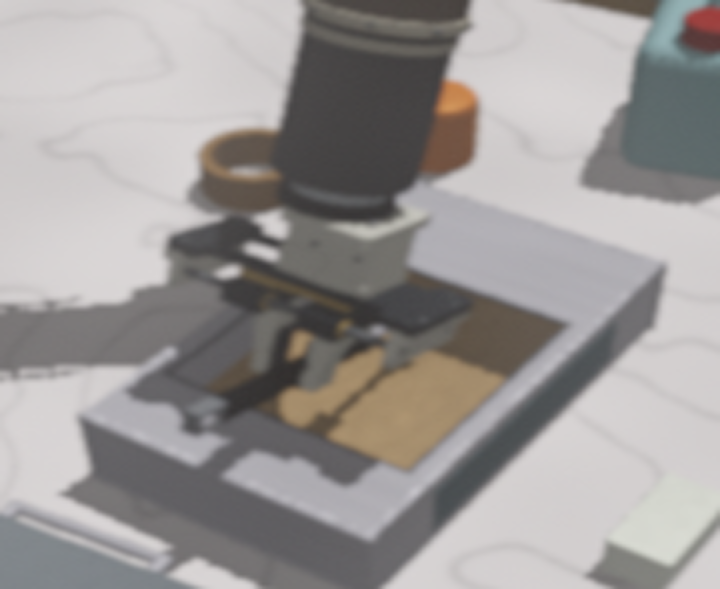

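The rod end should now be about 25 mm inside the mouth's +y edge. I'll lift straight up 75 mm (tool x +0.103, z -0.282).

{"fn": "carry_out", "kwargs": {
  "commands": [
    {"xyz": [0.017, 0, -0.047], "delta_rot": [0, 0, 0], "grip": 0},
    {"xyz": [0.04, 0, -0.11], "delta_rot": [0, 0, 0], "grip": 0},
    {"xyz": [0.06, 0, -0.165], "delta_rot": [0, 0, 0], "grip": 0},
    {"xyz": [0.085, 0, -0.233], "delta_rot": [0, 0, 0], "grip": 0},
    {"xyz": [0.103, 0, -0.282], "delta_rot": [0, 0, 0], "grip": 0},
    {"xyz": [0.103, 0, -0.282], "delta_rot": [0, 0, 0], "grip": 0},
    {"xyz": [0.103, 0, -0.282], "delta_rot": [0, 0, 0], "grip": 0}
  ]
}}

```text
clock: 12.13
ee_pos: [0.5104, -0.0761, 0.2044]
tool_rot: [179.9, -20.0, -95.3]
ft_force: [-0.2, -0.5, -3.3]
opening: 0.239
```

Run:
```python
from m import *
from h import *
p,d=cams.grab_frame("side"); cv2.imwrite("pics/side11.png",cv2.resize(p[60:280,140:340],None,fx=4,fy=2.7,interpolation=cv2.INTER_CUBIC))
o=sensors.observe(); print(o['ee_pos'],o['tool_rot'],o['opening'],o['ft_force'],o['ft_torque'])
# final: strut mid over mouth centre -ish; tube mid 30mm to -y' of tin mid
c=np.array([.5197,.014,0])+np.array([.094,.9956,0])*(-.015)
print(rel([c[0],c[1],.197],[180,0,-95.4]))
```

```text
[ 0.5098 -0.0764  0.2037] [179.8381 -20.0703 -95.3189] 0.23508885296498563 [-0.5151 -0.4018 -3.2414] [ 1.4485  0.0026 -0.0053]
(array([-0.2942, -0.0054, -0.0792]), array([ 0.0049, -0.669 ,  0.0017]))
```

View pics/side11.png

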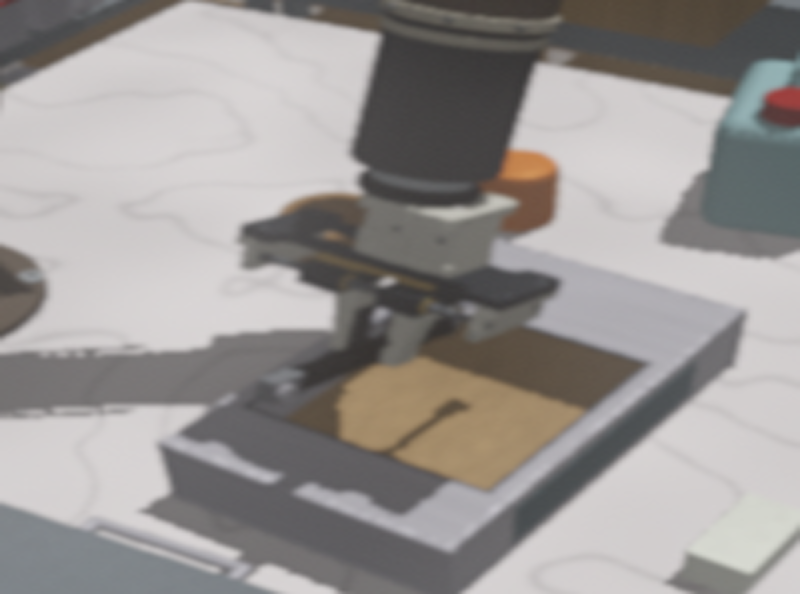

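The strut is clear of the tin. I'll level it and move it back over the tin.

{"fn": "carry_out", "kwargs": {
  "commands": [
    {"xyz": [-0.03, -0.001, -0.01], "delta_rot": [0.001, -0.12, 0], "grip": 0},
    {"xyz": [-0.07, -0.002, -0.02], "delta_rot": [0.002, -0.24, 0], "grip": 0},
    {"xyz": [-0.12, -0.003, -0.03], "delta_rot": [0.003, -0.36, 0], "grip": 0},
    {"xyz": [-0.17, -0.004, -0.045], "delta_rot": [0.004, -0.48, 0], "grip": 0},
    {"xyz": [-0.22, -0.005, -0.06], "delta_rot": [0.005, -0.6, 0.001], "grip": 0},
    {"xyz": [-0.27, -0.005, -0.073], "delta_rot": [0.005, -0.67, 0.001], "grip": 0},
    {"xyz": [-0.294, -0.005, -0.079], "delta_rot": [0.005, -0.67, 0.001], "grip": 0},
    {"xyz": [-0.294, -0.005, -0.079], "delta_rot": [0.005, -0.67, 0.001], "grip": 0}
  ]
}}

```text
clock: 12.85
ee_pos: [0.5182, -0.0011, 0.1966]
tool_rot: [179.9, -0.1, -95.4]
ft_force: [-0.9, -0.2, -3.3]
opening: 0.237
```

{"fn": "carry_out", "kwargs": {
  "commands": [
    {"xyz": [0, 0, 0], "delta_rot": [0, 0, 0], "grip": 0},
    {"xyz": [0, 0, 0], "delta_rot": [0, 0, 0], "grip": 0},
    {"xyz": [0, 0, 0], "delta_rot": [0, 0, 0], "grip": 0}
  ]
}}

```text
clock: 13.1
ee_pos: [0.5182, -0.0012, 0.1973]
tool_rot: [180.0, -0.1, -95.3]
ft_force: [-0.8, 0.9, -2.3]
opening: 0.239
```

Run:
```python
from m import *
from h import *
p,d=cams.grab_frame("side"); cv2.imwrite("pics/side12.png",cv2.resize(p,None,fx=1.5,fy=1.5)); cv2.imwrite("pics/side12c.png",cv2.resize(p[90:230,180:320],None,fx=5.5,fy=4.2,interpolation=cv2.INTER_CUBIC)); np.save("pics/s12.npy",d)
p,d=cams.grab_frame("top"); cv2.imwrite("pics/top12.png",p); cv2.imwrite("pics/top12c.png",cv2.resize(p[140:260,195:345],None,fx=5,fy=5,interpolation=cv2.INTER_CUBIC)); np.save("pics/t12.npy",d)
o=sensors.observe(); print(o['ee_pos'],o['tool_rot'],o['opening'],o['ft_force'],o['ft_torque'])
```

```text
[ 0.5184 -0.0012  0.1976] [-179.9908   -0.038   -95.3425] 0.23495236450816256 [ 0.6349 -0.1961 -3.2805] [-0.0517  0.0787  0.0397]
```

View pics/side12c.png

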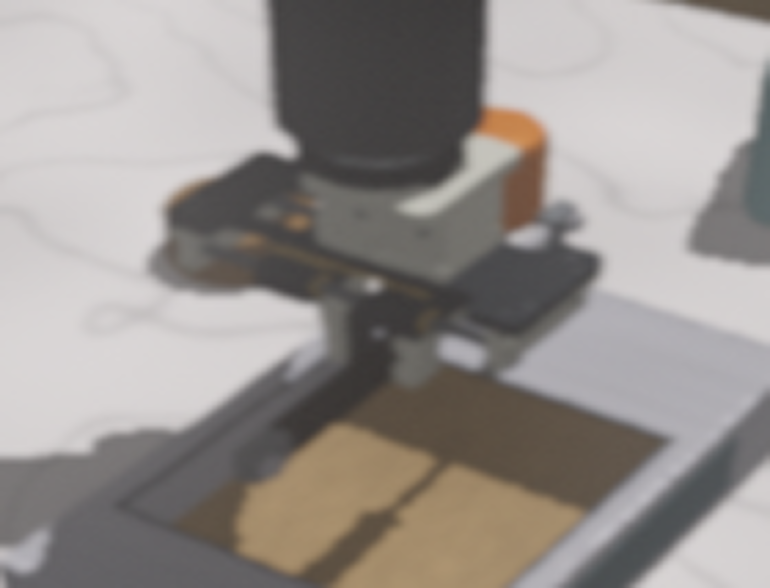

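View pics/top12c.png

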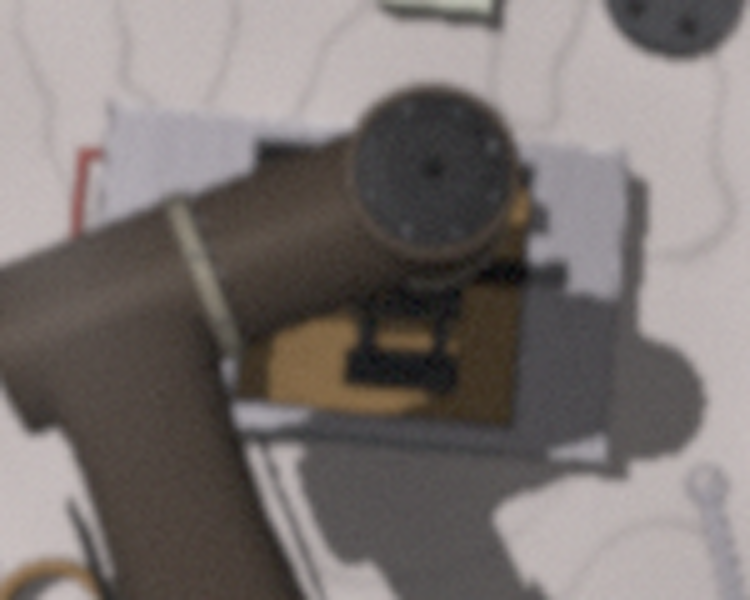

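View pics/side12.png

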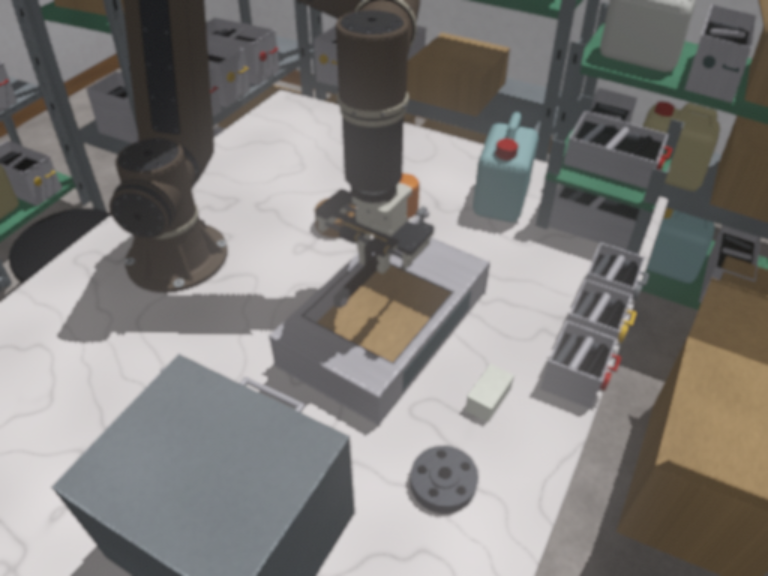

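The strut hangs level-looking, with its tube end at (265,455) and rod end at (562,215) in the crop. The tin and other items are in place. I'll check level numerically.

Run:
```python
from h import *
np.set_printoptions(precision=4,suppress=True)
d=np.load("pics/s12.npy")
f=lambda u,v:((u+.5)/5.5-.5+180,(v+.5)/4.2-.5+90)
for n,c in [("tube fit",(262,452)),("tube",(300,415)),("tube2",(335,380)),("rodfit",(562,215)),("rod",(535,238))]:
    u,v=f(*c); iu,iv=int(round(u)),int(round(v))
    for du in(-1,0,1): print(n,(iu+du,iv),pix("side",(iu+du,iv),d[iv,iu+du]))
# prediction if level at z .203
c=np.array([.5182,-.001,.203]);y=np.array([.0932,.9956,0])
for e in (-.12,-.09,.158,.18):
    q=proj("side",c+y*e); print(e,((q[0]+.5-180)*5.5-.5,(q[1]+.5-90)*4.2-.5))
q=proj("top",c+y*-.12);print(((q[0]+.5-195)*5-.5,(q[1]+.5-140)*5-.5))
```

```text
tube fit (226, 197) [ 0.5102 -0.1074  0.2118]
tube fit (227, 197) [ 0.512  -0.1056  0.211 ]
tube fit (228, 197) [ 0.5149 -0.1055  0.2123]
tube (233, 188) [ 0.5099 -0.0724  0.213 ]
tube (234, 188) [ 0.5122 -0.0713  0.2131]
tube (235, 188) [ 0.5142 -0.0698  0.2128]
tube2 (239, 180) [ 0.5056 -0.0346  0.2079]
tube2 (240, 180) [ 0.5108 -0.0382  0.2131]
tube2 (241, 180) [ 0.5119 -0.0351  0.2111]
rodfit (281, 141) [0.5307 0.1644 0.2098]
rodfit (282, 141) [0.5338 0.1645 0.2109]
rodfit (283, 141) [0.535  0.169  0.2082]
rod (276, 146) [0.5269 0.1399 0.207 ]
rod (277, 146) [0.5274 0.1454 0.2034]
rod (278, 146) [0.5289 0.1491 0.2014]
-0.12 (np.float64(235.12879082065115), np.float64(473.4316544200985))
-0.09 (np.float64(274.28275382213235), np.float64(443.62881280354384))
0.158 (np.float64(554.3026195917154), np.float64(230.9575464249055))
0.18 (np.float64(575.8167155751985), np.float64(214.65219088732505))
(np.float64(576.018221925316), np.float64(279.8699312228389))
```

Run:
```python
from h import *
p=cv2.imread("pics/top12.png"); cv2.imwrite("pics/top12d.png",cv2.resize(p[120:260,330:460],None,fx=5,fy=4.2,interpolation=cv2.INTER_CUBIC))
```

```text
(no output)
```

View pics/top12d.png

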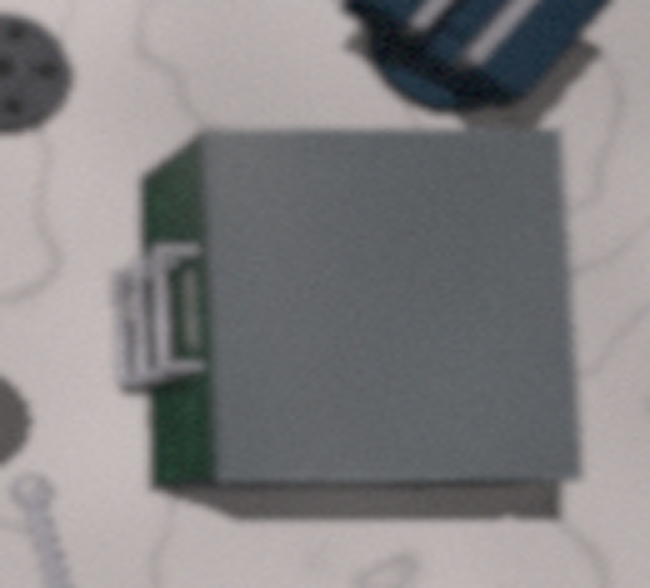

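The drawer fronts form one continuous plane and the top bar lines up with the others, so the drawer is shut. The strut is steady, so I'll hand in.

Run:
```python
from plant import sensors,bot
o=sensors.observe(); print(o['clock'],o['opening'],o['ft_force'],abs(o['joint_velocities']).max())
print(bot.close_job())
```

```text
13.2 0.23495236450816256 [ 0.63493464 -0.19609235 -3.28053697] 0.1998458010044083
the job is handed in; nothing more can be done
None
```

The top drawer is shut, and the strut is out of the tin and held level in the gripper for a colleague to take. I handed the job in at 13.2 s.

- **Drawer:** I pushed it by its bar handle until it hit the stop, where the wrist force rose to about 31 N. The last top view shows its front flush with the other two.
- **Strut:** I gripped it by the middle of the black tube, lifted it and slid it 45 mm towards the tin's +y end. I then tilted it 20°, drew it out along its axis tube end first, and levelled it above the tin. I saw no contact forces beyond the strut's own weight of about 3 N at the checks between moves.
- **Last checks:**
  - The tube's axis is at about z = 0.202 m, so its underside is about 10 cm above the tin's top.
  - It is level to about 0.3°, judging by depth readings at both ends.
  - The grip opening was steady at about 0.235 and the wrist force was about 3.3 N, just the weight.
  - The tin and the items on the bench that I could see look unmoved in the pictures; I did not measure them again.
- **Estimate that was off:** I expected the drawer to stop about 1 cm sooner, with the handle near y = -0.30. It stopped with the handle near -0.31, which matches the measured cabinet front edge plus 28 mm.

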